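# Click the soap refill counter round to its orange fin

## Task

The soap pump has run dry, so bring the refill counter up to its orange mark: with a fingertip, flick the edge of the six-finned wheel clockwise (seen from above), one click at a time and letting each click come to rest, until the orange fin stands at the white pointer, and no further. Touch the wheel lightly and only push it: grip and lift nothing, leave the counter standing where it is and the pump bottle, glass stopper, ring dish and clip undisturbed, and finish clear of everything.

Things in the scene. Friction and masses are not known exactly. Their poses are not given: they have to be found in the camera images.
- counter: The refill counter, loose, about 1.3 kg: a round dark steel foot 144 mm across and 20 mm high, rubber underneath, and on it a finned click wheel lying flat, turning about the vertical axle through the foot's centre. Origin: centre of the foot's underside; z up; its own -x points from the axle to the white pointer.
- star_wheel (a joint): Wheel's turn, rad, growing clockwise from above. 0: orange fin at the pointer. A spring holds it at each multiple of 60 degrees (1.047), a fin always at the pointer. 1 to 4 N on a fin turns it; pushed past half-way (30 degrees) it springs on to the next click, let go earlier it springs back. Starts at rest at -2, -3 or -4 clicks. Stops at -4.82 and 1.7.
- orange_fin (a point): Outer upper end of the orange fin, 58 mm from the axle, 50 mm above the table; turns with the wheel; an orange stripe on the disc leads to it. Six such fins (five grey) stand 60 degrees apart round the white disc: radial plates 6 mm thick, from the disc's edge out to 58 mm, 26 to 50 mm above the table. A fingertip fits from above into a gap between fins; it is empty down to the foot.
- pointer (a point): The white pointer, a flat T-shaped mark 30 mm long on a 30 mm wide tongue of the foot, as high as the foot, that reaches 97 mm from the axle; it lies radially, just outside the sweep of the fins; this point is its inner part, 66 mm from the axle, 23 mm above the table.
- hub (a point): Top of the wheel's small steel cap, on the axle, 46 mm above the table. The wheel's white disc has a radius of 36 mm and its top is 42 mm above the table; the fins stand 22 mm out past its edge.
- pump_bottle: Stainless pump dispenser bottle, empty, its pump pushed down: 68 mm across, 155 mm high, its spout reaching 47 mm out along its own -x. Loose, a bystander. Origin: centre of the underside.
- glass_stopper: Green glass bottle stopper standing on its plug: 38 mm across, 56 mm high. Loose, a bystander. Origin: centre of the underside.
- ring_dish: Small blue ceramic ring dish: 90 mm across, 22 mm high. Loose, a bystander. Origin: centre of the underside.
- spring_clip: Grey plastic spring clip lying flat: 64 mm long along its own x, 26 mm wide, about 22 mm high. Loose, a bystander. Origin: on its underside, near its middle.
Mind the look-alikes: they are no part of the job. Of the things like the counter, leave any that is turquoise; of the rest the larger one is meant.

How it is judged (in metres and radians):
On the way:
1. the wheel has come to rest one click short of the orange fin (value of joint star_wheel between -1.1972 and -0.8972 rad and velocity of joint star_wheel between -0.2 and 0.2 rad/s), for 0.1 s.
At the end, for the whole second after the job is handed in: The wheel rests with the orange fin at the white pointer (within 0.15 rad), after having rested one click short of it; the counter stands flat where it stood (its pointer within 20 mm) and each of the four other things is within 20 mm of where it was (value of joint star_wheel between -0.15 and 0.15 rad and velocity of joint star_wheel between -0.2 and 0.2 rad/s and distance of each of pointer, pump_bottle, glass_stopper, ring_dish, spring_clip from where it was at the start of the episode below 0.02 m and angle between counter's own z axis and vertical below 0.05 rad and linear speed of counter below 0.02 m/s); the robot touches nothing.
It fails at once if the wheel was turned past the orange fin (by more than half a click) (value of joint star_wheel above 0.55 rad).
It fails at once if the counter was lifted, or shoved or twisted more than 20 mm at its pointer (height (world z) of counter above 0.008 m or distance of pointer from where it was at the start of the episode above 0.02 m).
It fails at once if the counter or its wheel was gripped or pushed hard (over 20 N) (contact force between the fingers and counter above 20 N).
It fails at once if a bystander was lifted, shifted by more than 20 mm or tipped (distance of any of pump_bottle, glass_stopper, ring_dish, spring_clip from where it was at the start of the episode above 0.02 m or angle between any of pump_bottle, glass_stopper, ring_dish, spring_clip's own z axis and vertical above 0.35 rad).
It also fails if it takes over 72 s, if anything falls off the work surface, if the arm or the gripper's body presses on something with over 40 N, if the wrist force passes 120 N, or if a joint passes its speed limit or range.

## Robot

A 6-joint arm with a two-finger parallel gripper is mounted at the origin on the work surface. World frame = base frame: x ahead of the robot, y to its left, z up, the work surface at z = 0. Lengths are in m, angles in degrees, forces in N, time in s.
With the tool pointing down it reaches from about 0.375 to 0.9 m from the base axis. Payload 3.1 kg.
Tool frame: the origin (TCP) lies at the very end of the fingers, on their centre line; the grasp point (between the pads) lies bot.grip_point_offset behind it (bot.grip_point_offset is the distance from the TCP to the grasp point, in m); z points along the fingers, y is the line along which they close (so a half turn about z gives the same grasp; the last joint's range is limited). The gripper opens to 87 mm and grips with 3 to 60 N. Pads are 19 mm wide; open, the fingers measure 117 mm over their backs; the gripper's body (75 mm by 190 mm) begins 51 mm behind the grasp point.
Start: joints at [-10.227, 30.224, 82.088, -0, 67.689, -10.227], TCP at [0.625, 0, 0.223] pointing down, gripper open.
Joint ranges: [-176.69, 176.69], [-43.24, 126.21], [12.49, 139.97], [-82, 262], [0, 151.66], [-163.58, 163.58]. Speed limits (degrees/s): [159.86, 159.86, 180, 180, 180, 180].

## Interface

Orientations are given as a 3x3 rotation matrix whose columns are the frame's x, y, z axes.
In Python, from rig import bot, viewer, ticket gives the robot as it stands.
- The arm moves only by the tool servo_tool, never from a script. Its argument "targets" is a list of rows, each an object with "offset": the shift along the tool's x, y, z in m, a list of three; "dr": the turn, a rotation vector about the tool's x, y, z in degrees, a list of three. In form: [{"offset": [x, y, z], "dr": [ax, ay, az]}, ...]. A call has 1 to 20 rows; each row is the pose to reach, as a shift and turn from the pose commanded when the call began, along the tool's axes at that moment; what a row does not reach only later rows make up. A row lasts 1/12 s, in which the tool goes at most 41.7 mm and 7.16 degrees, less where a joint would pass 70% of its speed; a pose out of reach is approached as far as the arm can. A call with a gripper value outside its range is refused whole. "gripper" is the gripper command: -1 is fully open, 1 is shut, values between are in proportion, set as the call begins (left out, the last holds). The fingers move at their own pace and stop on an object; the grip force is fixed at half the most. Time passes only in rows, so rows that repeat a pose let the fingers close. It gives the time, the measured TCP pose, the force, the opening and the grip force at its end, in the units of the state.
- bot.read_state(): the state, without advancing time (a new reading comes with each control period).
- viewer.capture(name): name is "scene" or "side" or "wrist"; returns a dict with "color" (420x560x3 uint8, red, green, blue), "camera_matrix" (3x3 intrinsics, pixels), "k1" (the pictures are not rectified: a ray, as slopes to the right and down, at radius r is drawn at 1 + k1 r^2 times it, then the intrinsics apply), "R" (3x3) and "t" (3): a world point X has camera coordinates R X + t. Camera axes: x right, y down, z forward; pixel columns grow to the right and rows downward; lengths in m; the calibration is good to about 2 mm. A picture is of the moment at which its call begins. There is no depth.
- ticket.hand_in(): hands the job in; it is judged then, once.
The state is a dict: "time_s": time; "joint_positions": joint angles; "qvel": joint speeds; "tau": joint torques, N m; "position": TCP position; "tcp_rot": TCP orientation; "force": force on the tool from outside, world axes, zero at the start; "moment": the same for the moment, N m; "opening": opening from 0.0 (shut) to 1.0 (fully open); "grasp_force": force on a finger pad.
Only numpy, scipy, OpenCV 4.12 (cv2) and the standard library are available. Lean on these libraries where they do the work, as an engineer would, in place of code of your own. Each camera call takes 0.05 s, during which the arm holds its last target. There are 200 camera calls.

## Working session

There is one attempt and no reset: what is moved stays moved. The work goes in short steps, Python scripts to look and compute and a tool call to move; the robot and the scene stay as the last step left them, time stands still between calls to the robot, and variables do not carry over. Pictures are saved under pics/ and viewed, at most 10 in all, crops included, and the job is handed in when it is done.

Besides the shell and the picture viewer there is one more tool, called after ">>>" as name([rows], argument=value, ...), one row to a line, values as JSON. servo_tool: Moves the arm, as the interface text tells. Its arguments: {"type":"object","properties":{"targets":{"type":"array"},"gripper":{"type":"number"}},"required":["targets"]}

```bash
mkdir -p pics
cat > h.py <<'E'
import numpy as np, cv2
from rig import bot, viewer, ticket
def snap(n,f):
    c=viewer.capture(n); cv2.imwrite('pics/'+f,c['color'][:,:,::-1])
    np.savez('pics/'+f+'.npz',**{k:np.array(c[k]) for k in('camera_matrix','k1','R','t')}); return c
def ray(c,u,v):
    K=c['camera_matrix']; d=np.array([(u-K[0,2])/K[0,0],(v-K[1,2])/K[1,1]]); s=d.copy()
    for _ in range(20): s=d/(1+float(c['k1'])*(s@s))
    R=c['R']; return -R.T@c['t'], R.T@np.array([s[0],s[1],1])
def at(c,u,v,z):
    o,d=ray(c,u,v); return o+d*(z-o[2])/d[2]
def proj(c,X):
    p=c['R']@X+c['t']; s=p[:2]/p[2]; s=s*(1+float(c['k1'])*(s@s)); K=c['camera_matrix']
    return np.array([K[0,0]*s[0]+K[0,2],K[1,1]*s[1]+K[1,2]])
E
python3 - <<'E'
from h import *
a=snap('scene','s1.png'); b=snap('wrist','w1.png'); s=bot.read_state(); print(s['tcp_rot'],s['position'],s['time_s'],bot.grip_point_offset)
E
```

```text
[[-1.32484825e-05  9.99998130e-01 -1.93373153e-03]
 [ 9.99999934e-01  1.39516052e-05  3.63596223e-04]
 [ 3.63622522e-04 -1.93372659e-03 -9.99998064e-01]] [6.24340310e-01 1.49244846e-04 2.21662752e-01] 0.1 0.0187
```

View pics/s1.png

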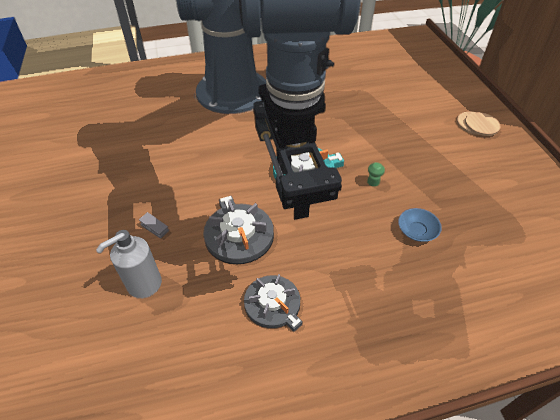

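View pics/w1.png

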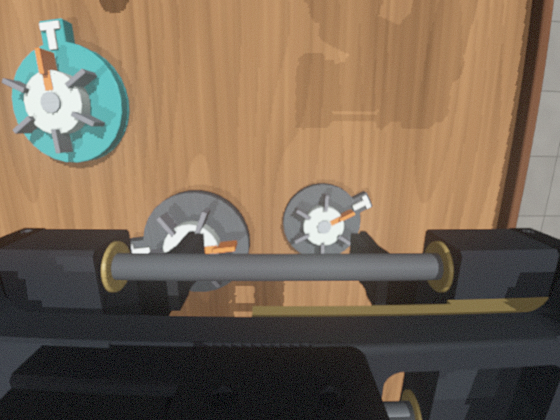

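The scene view shows three counters. The turquoise one sits behind the gripper, the large dark one (the target) has its hub near (238,224) and pointer near (227,203), and the small dark one is near (272,296). I'll zoom in on the target.

Run:
```python
from h import *
im=cv2.imread('pics/s1.png'); cv2.imwrite('pics/s1c.png',cv2.resize(im[180:280,180:300],None,fx=6,fy=6,interpolation=cv2.INTER_CUBIC))
c=np.load('pics/s1.png.npz')
for n,u,v,z in[('hub',238,224,.046),('ptr',227,203,.023),('orange',245,244,.05),('pump',142,285,0),('clip',154,226,.01),('stop',375,183,0),('small',272,296,.04)]: print(n,at(c,u,v,z).round(4))
```

```text
hub [ 0.5215 -0.0778  0.046 ]
ptr [ 0.4402 -0.088   0.023 ]
orange [ 0.5762 -0.0744  0.05  ]
pump [ 0.5862 -0.281   0.    ]
clip [ 0.454  -0.2467  0.01  ]
stop [ 0.4428  0.2556 -0.    ]
small [ 0.6924 -0.05    0.04  ]
```

View pics/s1c.png

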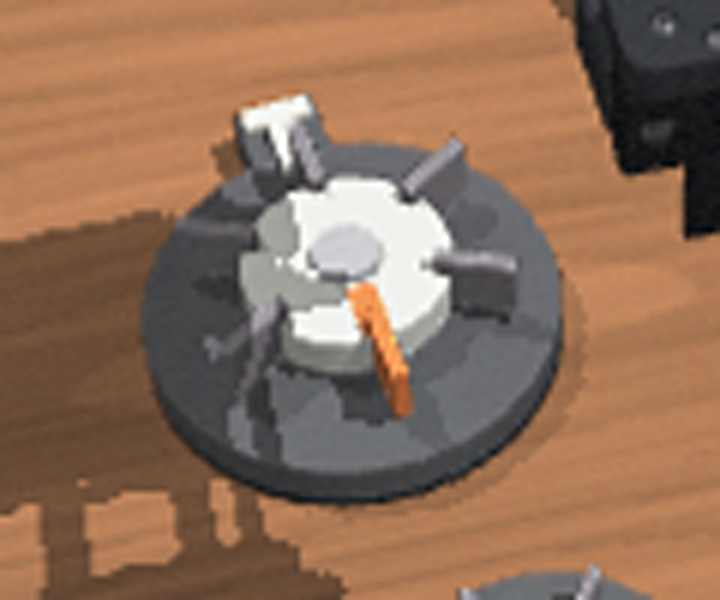

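The crop shows the orange fin directly opposite the pointer, so the wheel is at -3 clicks. Hub is at crop (347,250), orange tip at (403,385..412), opposite fin tip at about (298,130), and pointer T at (285,130). I'll refine the pose by fitting these.

Run:
```python
from h import *
from scipy.optimize import least_squares
c=np.load('pics/s1.png.npz')
# crop px -> (type angle offset from orange, r, z)
P=[((347,240),0,0,.046),((403,387),0,.058,.05),((517,262),60,.058,.05),((459,145),120,.058,.05),((300,130),180,.058,.05),((212,344),-60,.058,.05),((281,103),180,.097,.020),((350,505),0,.072,.0)]
def f(p,full=False):
    r=[]
    for (u,v),a,R,z in P[:7]:
        t=p[2]+np.radians(a); X=np.array([p[0]+R*np.cos(t),p[1]+R*np.sin(t),z]); r+=list(proj(c,X)-(180+(u)/6-.4,180+v/6-.4))
    return np.array(r)
s=least_squares(f,[.52,-.078,.1],loss='soft_l1'); print(s.x,np.degrees(s.x[2])); print(s.fun.reshape(-1,2).round(2) if 0 else f(s.x).reshape(-1,2).round(2))
print(bot.read_state()['position'])
```

```text
[ 0.51457144 -0.07780865  0.09149136] 5.242068861361458
[[-0.08  1.78]
 [-1.18 -1.88]
 [-0.02  0.94]
 [ 0.74 -0.27]
 [-0.12 -1.55]
 [ 1.34  0.89]
 [-0.47 -0.35]]
[6.24340310e-01 1.49244846e-04 2.21662752e-01]
```

The fit puts the hub near (0.515,-0.078) and the orange fin at about +5°. Next I'll take a wrist view with the counter in the open part of the frame, closing the gripper on the way.

>>> servo_tool([
  {"offset": [-0.03, -0.015, 0], "dr": [0, 0, 0]},
  {"offset": [-0.06, -0.03, 0], "dr": [0, 0, 0]},
  {"offset": [-0.09, -0.045, 0], "dr": [0, 0, 0]},
  {"offset": [-0.12, -0.06, 0], "dr": [0, 0, 0]},
  {"offset": [-0.13, -0.06, 0], "dr": [0, 0, 0]},
  {"offset": [-0.13, -0.06, 0], "dr": [0, 0, 0]},
  {"offset": [-0.13, -0.06, 0], "dr": [0, 0, 0]},
  {"offset": [-0.13, -0.06, 0], "dr": [0, 0, 0]},
], gripper=1)

```text
time_s: 0.77
position: [0.5653, -0.1289, 0.2224]
tcp_rot: [[-0.001, 1.0, -0.0], [1.0, 0.001, 0.001], [0.001, -0.0, -1.0]]
force: [0.6, -0.1, -0.2]
opening: 0.48
grasp_force: 0.0
```

Run:
```python
from h import *
c=snap('wrist','w2.png'); s=bot.read_state(); print(s['position'],s['opening'],s['time_s'])
for z in (.05,): print(proj(c,np.array([.515,-.078,.046])))
```

```text
[ 0.56538604 -0.12863983  0.22238122] 0.4310732011504263 0.8167
[233.33834691 146.73528889]
```

View pics/w2.png

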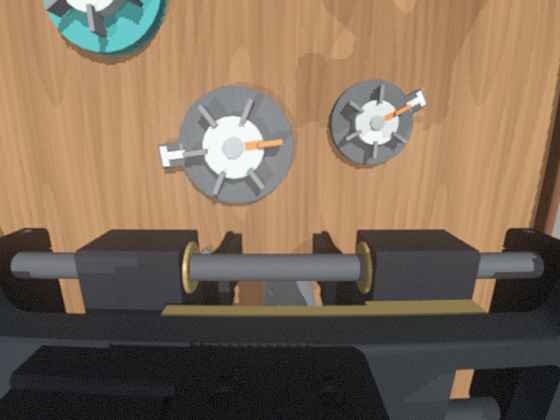

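In the wrist view the hub is at (233,148), the orange tip at (282,142), the opposite fin tip at (186,154), and the pointer near (172,155). The predicted hub (233,147) agrees.

Run:
```python
from h import *
c=np.load('pics/w2.png.npz')
h=at(c,233,148,.046);o=at(c,282,142,.05);q=at(c,186,154,.05);print(h,o,q,np.linalg.norm(o-h),np.degrees(np.arctan2(*(o-q)[1::-1])))
```

```text
[ 0.51456142 -0.07943123  0.046     ] [ 0.57078592 -0.07259715  0.05      ] [ 0.46088161 -0.08573759  0.05      ] 0.05677939621194559 6.818065985949255
```

>>> servo_tool([
  {"offset": [0.025, 0.002, 0.03], "dr": [0, 0, -2]},
  {"offset": [0.05, 0.004, 0.06], "dr": [0, 0, -4]},
  {"offset": [0.075, 0.007, 0.09], "dr": [0, 0, -6.5]},
  {"offset": [0.083, 0.007, 0.11], "dr": [0, 0, -6.5]},
  {"offset": [0.083, 0.007, 0.12], "dr": [0, 0, -6.5]},
  {"offset": [0.083, 0.007, 0.12], "dr": [0, 0, -6.5]},
  {"offset": [0.083, 0.007, 0.12], "dr": [0, 0, -6.5]},
  {"offset": [0.083, 0.007, 0.12], "dr": [0, 0, -6.5]},
], gripper=1)

```text
time_s: 1.48
position: [0.5735, -0.0478, 0.1039]
tcp_rot: [[-0.113, 0.994, 0.003], [0.994, 0.113, -0.001], [-0.001, 0.003, -1.0]]
force: [0.4, -0.3, 0.5]
opening: 0.007
grasp_force: 0.0
```

Run:
```python
from h import *
c=snap('side','d1.png'); s=bot.read_state(); print(s['position'],s['opening'],s['time_s'],s['force'])
u,v=proj(c,np.array([.55,-.06,.05])).astype(int); print(u,v)
im=cv2.imread('pics/d1.png'); a,b=max(v-75,0),max(u-100,0); cv2.imwrite('pics/d1c.png',cv2.resize(im[a:a+150,b:b+200],None,fx=4,fy=4))
```

```text
[ 0.57348845 -0.04797678  0.10412584] 0.006195186304957596 1.5333 [-0.09691406 -0.64342997  0.57062867]
317 217
```

View pics/d1c.png

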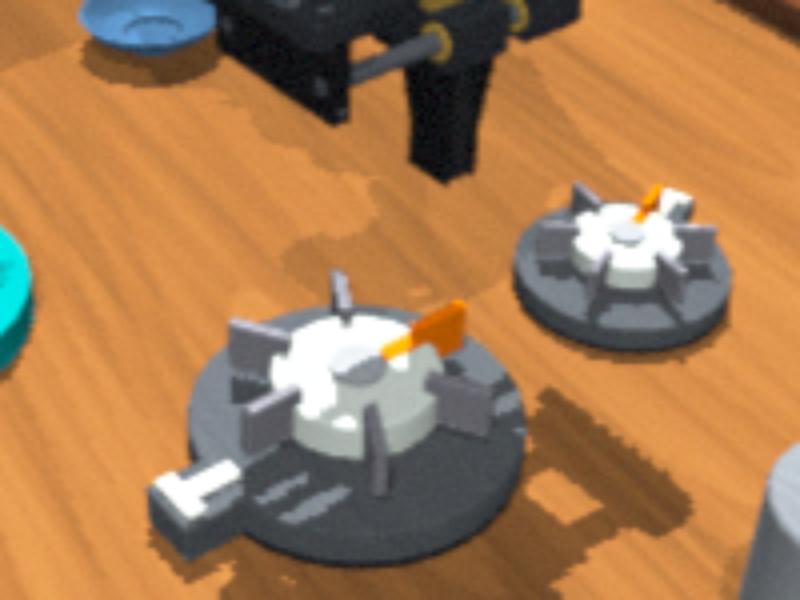

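The side view shows the closed fingertips above the gap just counter-clockwise of the orange fin. Descending.

>>> servo_tool([
  {"offset": [0, 0, 0.02], "dr": [0, 0, 0]},
  {"offset": [0, 0, 0.04], "dr": [0, 0, 0]},
  {"offset": [0, 0, 0.055], "dr": [0, 0, 0]},
  {"offset": [0, 0, 0.066], "dr": [0, 0, 0]},
  {"offset": [0, 0, 0.066], "dr": [0, 0, 0]},
  {"offset": [0, 0, 0.066], "dr": [0, 0, 0]},
])

```text
time_s: 2.03
position: [0.5724, -0.0476, 0.037]
tcp_rot: [[-0.112, 0.994, 0.001], [0.994, 0.112, -0.0], [-0.0, 0.001, -1.0]]
force: [0.3, 0.3, 0.8]
opening: 0.004
grasp_force: 0.0
```

>>> servo_tool([
  {"offset": [-0.004, 0, 0], "dr": [0, 0, 0]},
  {"offset": [-0.008, 0, 0], "dr": [0, 0, 0]},
  {"offset": [-0.012, 0, 0], "dr": [0, 0, 0]},
  {"offset": [-0.016, 0, 0], "dr": [0, 0, 0]},
  {"offset": [-0.02, 0, 0], "dr": [0, 0, 0]},
  {"offset": [-0.024, 0, 0], "dr": [0, 0, 0]},
  {"offset": [-0.028, 0, 0], "dr": [0, 0, 0]},
  {"offset": [-0.031, 0, 0], "dr": [0, 0, 0]},
  {"offset": [-0.034, 0, 0], "dr": [0, 0, 0]},
  {"offset": [-0.037, 0, 0], "dr": [0, 0, 0]},
  {"offset": [-0.04, 0, 0], "dr": [0, 0, 0]},
  {"offset": [-0.042, 0, 0], "dr": [0, 0, 0]},
  {"offset": [-0.042, 0, 0], "dr": [0, 0, 0]},
  {"offset": [-0.042, 0, 0], "dr": [0, 0, 0]},
])

```text
time_s: 3.2
position: [0.5769, -0.089, 0.0365]
tcp_rot: [[-0.113, 0.994, 0.0], [0.994, 0.113, -0.0], [-0.0, 0.0, -1.0]]
force: [1.0, -0.4, -0.2]
opening: 0.007
grasp_force: 0.0
```

Run:
```python
from h import *
c=snap('side','d2.png'); s=bot.read_state(); print(s['position'],s['time_s'],s['force'])
im=cv2.imread('pics/d2.png'); a,b=142,217; cv2.imwrite('pics/d2c.png',cv2.resize(im[a:a+150,b:b+200],None,fx=4,fy=4))
```

```text
[ 0.57679341 -0.08879727  0.03656055] 3.25 [ 0.52101541 -0.4274939   1.25997685]
```

View pics/d2c.png

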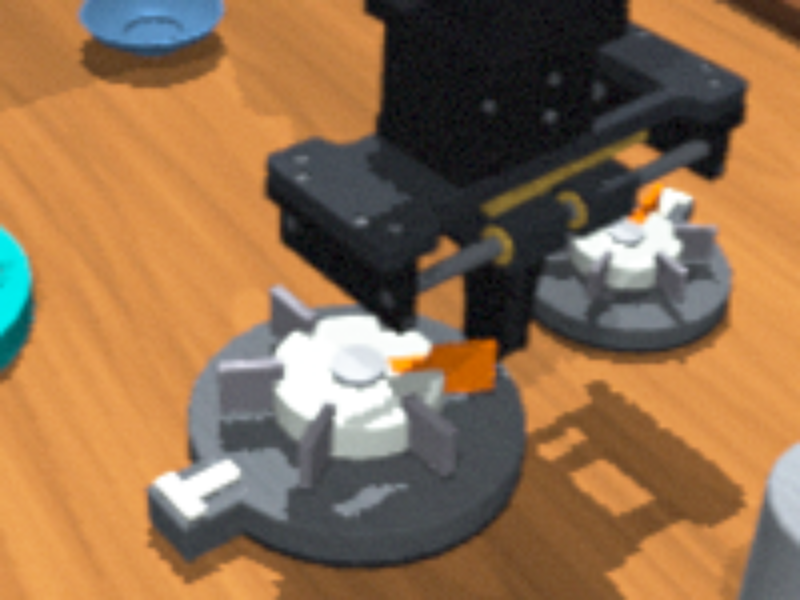

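The orange fin has turned about 25° with the finger still on it and the counter hasn't moved. Continuing gently past halfway.

>>> servo_tool([
  {"offset": [-0.002, 0, 0], "dr": [0, 0, 0]},
  {"offset": [-0.004, 0, 0], "dr": [0, 0, 0]},
  {"offset": [-0.006, 0, 0], "dr": [0, 0, 0]},
  {"offset": [-0.008, 0, 0], "dr": [0, 0, 0]},
  {"offset": [-0.008, 0, 0], "dr": [0, 0, 0]},
  {"offset": [-0.008, 0, 0], "dr": [0, 0, 0]},
  {"offset": [-0.008, 0, 0], "dr": [0, 0, 0]},
])

```text
time_s: 3.83
position: [0.5779, -0.0968, 0.0366]
tcp_rot: [[-0.113, 0.994, 0.001], [0.994, 0.113, -0.0], [-0.0, 0.001, -1.0]]
force: [1.0, -0.3, 0.0]
opening: 0.004
grasp_force: 0.3
```

Run:
```python
from h import *
c=snap('side','d3.png'); s=bot.read_state(); print(s['position'],s['time_s'],s['force'])
im=cv2.imread('pics/d3.png'); a,b=142,217; cv2.imwrite('pics/d3c.png',cv2.resize(im[a:a+150,b:b+200],None,fx=4,fy=4))
```

```text
[ 0.57789906 -0.0967126   0.0366173 ] 3.8833 [ 0.75175061  0.43899871 -0.20212785]
```

View pics/d3c.png

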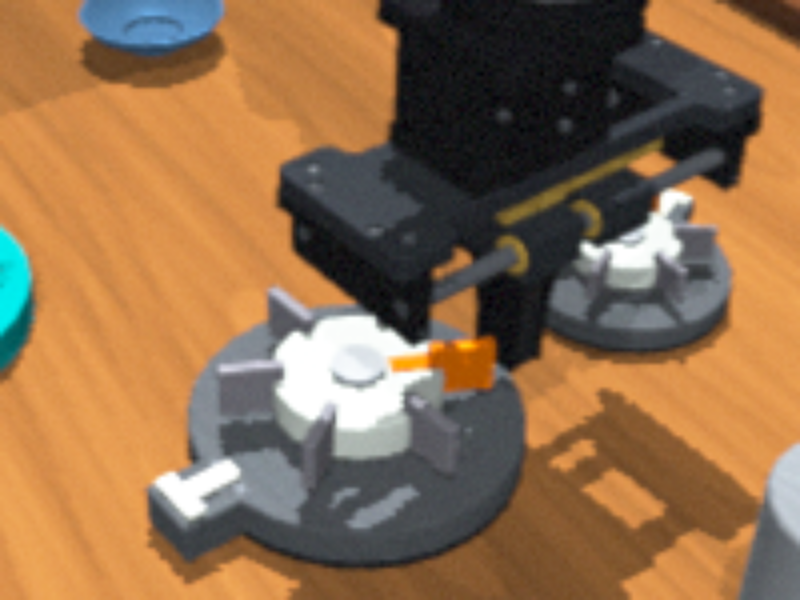

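The wheel stayed at about 25–28° because the tapered tip slid past the fin's outer end, so the tip's radial half-width is only about 8 mm. I'll lift, go back, move 11 mm further inward and try again. The wheel should spring back to -3 clicks.

>>> servo_tool([
  {"offset": [0, 0.002, -0.015], "dr": [0, 0, 0]},
  {"offset": [0, 0.002, -0.03], "dr": [0, 0, 0]},
  {"offset": [0, 0, -0.035], "dr": [0, 0, 0]},
  {"offset": [0.015, -0.004, -0.035], "dr": [0, 0, 0]},
  {"offset": [0.03, -0.008, -0.035], "dr": [0, 0, 0]},
  {"offset": [0.045, -0.011, -0.035], "dr": [0, 0, 0]},
  {"offset": [0.049, -0.011, -0.035], "dr": [0, 0, 0]},
  {"offset": [0.049, -0.011, -0.035], "dr": [0, 0, 0]},
  {"offset": [0.049, -0.011, -0.035], "dr": [0, 0, 0]},
])

```text
time_s: 4.63
position: [0.561, -0.0484, 0.0712]
tcp_rot: [[-0.115, 0.993, -0.0], [0.993, 0.115, -0.0], [-0.0, -0.0, -1.0]]
force: [0.3, 0.3, 0.2]
opening: 0.005
grasp_force: 0.0
```

Run:
```python
from h import *
c=snap('side','d4.png'); s=bot.read_state(); print(s['position'],s['time_s'],s['force'])
im=cv2.imread('pics/d4.png'); a,b=142,217; cv2.imwrite('pics/d4c.png',cv2.resize(im[a:a+150,b:b+200],None,fx=4,fy=4))
```

```text
[ 0.561433   -0.04897162  0.07129946] 4.6833 [-0.81991343 -0.13552022  0.1950569 ]
```

View pics/d4c.png

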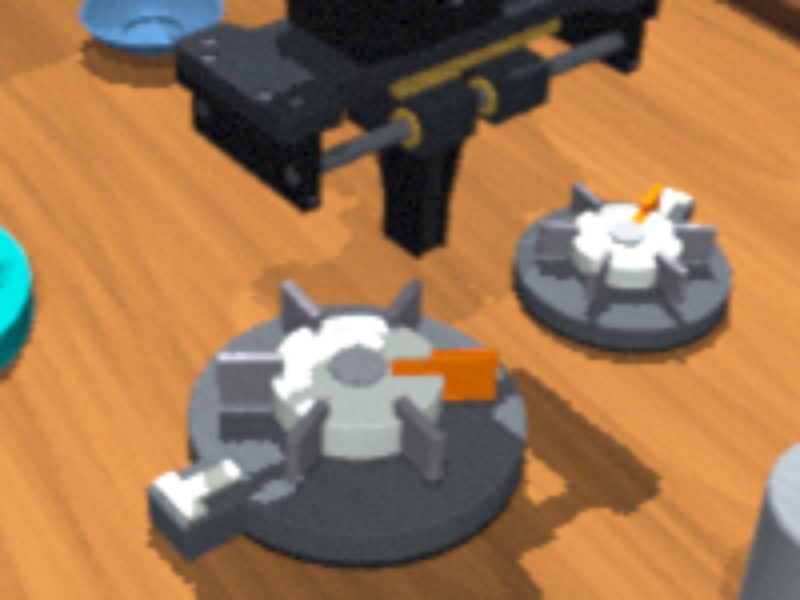

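The orange fin still appears near half-way. I'll check whether it is moving.

>>> servo_tool([
  {"offset": [0, 0, 0], "dr": [0, 0, 0]},
  {"offset": [0, 0, 0], "dr": [0, 0, 0]},
  {"offset": [0, 0, 0], "dr": [0, 0, 0]},
  {"offset": [0, 0, 0], "dr": [0, 0, 0]},
  {"offset": [0, 0, 0], "dr": [0, 0, 0]},
  {"offset": [0, 0, 0], "dr": [0, 0, 0]},
])

```text
time_s: 5.18
position: [0.5612, -0.0494, 0.0715]
tcp_rot: [[-0.113, 0.994, 0.0], [0.994, 0.113, 0.0], [0.0, 0.0, -1.0]]
force: [-0.1, 0.3, 0.4]
opening: 0.005
grasp_force: 0.0
```

```bash
cat >> h.py <<'E'
def orange(f,name='side'):
    # world angle of the orange fin (deg) rel. to 6.8 start, from blob near counter
    c=snap(name,f); im=c['color'].astype(int); hsv=cv2.cvtColor(c['color'],cv2.COLOR_RGB2HSV)
    h0=proj(c,np.array([.515,-.079,.046])); best=None
    m=(hsv[...,0]>5)&(hsv[...,0]<20)&(hsv[...,1]>235)&(hsv[...,2]>90)
    v,u=np.nonzero(m); pts=np.array([at(c,a,b,.046)[:2] for a,b in zip(u,v) if np.hypot(a-h0[0],b-h0[1])<60])
    d=pts-[.515,-.079]; r=np.hypot(*d.T); k=(r<.062)&(r>.02)
    d=d[k].mean(0) if k.any() else np.full(2,np.nan); return k.sum(), np.degrees(np.arctan2(d[1],d[0]))-6.8
E
python3 - <<'E'
from h import *
import shutil
print(orange('d5.png')); 
class V: pass
import h
for f in ['d1','d2','d3','d4']:
    g=np.load(f'pics/{f}.png.npz'); cc={k:g[k] for k in g}; cc['color']=cv2.imread(f'pics/{f}.png')[:,:,::-1].copy()
    h.snap=lambda n,x:cc
    print(f,orange('x'))
E
```

```text
(np.int64(170), np.float64(-70.22222590006506))
d1 (np.int64(97), np.float64(-5.245095704603115))
d2 (np.int64(155), np.float64(-39.4286491771717))
d3 (np.int64(136), np.float64(-38.940031025296186))
d4 (np.int64(162), np.float64(-46.63077748701927))
```

The tracker shows that after release the wheel kept moving slowly, going from -46 to -70 (it reads about 5–8° high). It is heavily damped and is moving on to -2 clicks. I'll let it settle and confirm.

>>> servo_tool([
  {"offset": [0, 0, 0], "dr": [0, 0, 0]},
  {"offset": [0, 0, 0], "dr": [0, 0, 0]},
  {"offset": [0, 0, 0], "dr": [0, 0, 0]},
  {"offset": [0, 0, 0], "dr": [0, 0, 0]},
  {"offset": [0, 0, 0], "dr": [0, 0, 0]},
  {"offset": [0, 0, 0], "dr": [0, 0, 0]},
])

```text
time_s: 5.73
position: [0.5612, -0.0492, 0.0716]
tcp_rot: [[-0.113, 0.994, -0.0], [0.994, 0.113, -0.0], [-0.0, -0.0, -1.0]]
force: [-0.2, 0.5, 0.0]
opening: 0.001
grasp_force: 0.0
```

Run:
```python
from h import *
print(orange('d6.png')); s=bot.read_state(); print(s['position'],s['time_s'])
im=cv2.imread('pics/d6.png'); a,b=142,217; cv2.imwrite('pics/d6c.png',cv2.resize(im[a:a+150,b:b+200],None,fx=4,fy=4))
```

```text
(np.int64(171), np.float64(-70.19192784788646))
[ 0.56116501 -0.04917349  0.07154772] 5.7833
```

View pics/d6c.png

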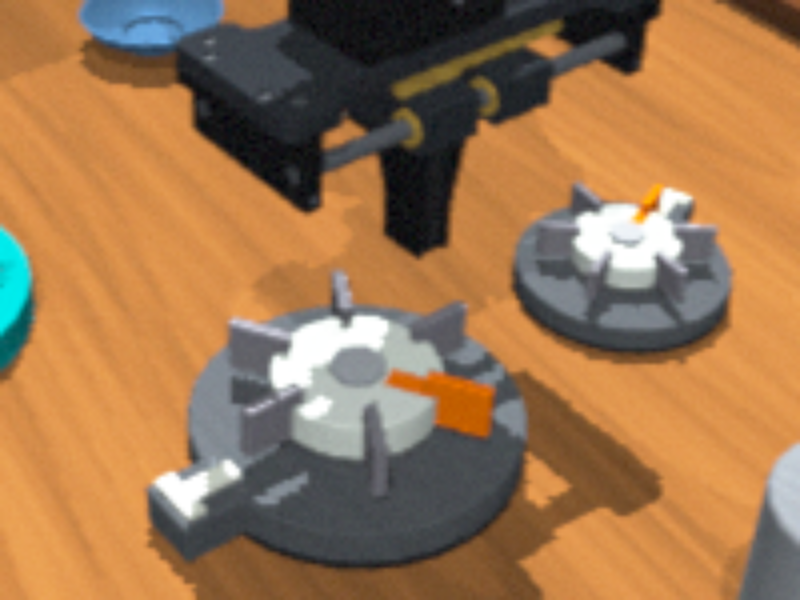

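The picture shows the wheel at rest at -2 clicks, with a fin at the pointer and the counter unmoved. Next push, with the finger further in.

>>> servo_tool([
  {"offset": [0, 0, 0.015], "dr": [0, 0, 0]},
  {"offset": [0, 0, 0.03], "dr": [0, 0, 0]},
  {"offset": [0, 0, 0.035], "dr": [0, 0, 0]},
  {"offset": [-0.004, 0, 0.035], "dr": [0, 0, 0]},
  {"offset": [-0.008, 0, 0.035], "dr": [0, 0, 0]},
  {"offset": [-0.012, 0, 0.035], "dr": [0, 0, 0]},
  {"offset": [-0.016, 0, 0.035], "dr": [0, 0, 0]},
  {"offset": [-0.02, 0, 0.035], "dr": [0, 0, 0]},
  {"offset": [-0.024, 0, 0.035], "dr": [0, 0, 0]},
  {"offset": [-0.028, 0, 0.035], "dr": [0, 0, 0]},
  {"offset": [-0.032, 0, 0.035], "dr": [0, 0, 0]},
  {"offset": [-0.035, 0, 0.035], "dr": [0, 0, 0]},
  {"offset": [-0.037, 0, 0.035], "dr": [0, 0, 0]},
  {"offset": [-0.037, 0, 0.035], "dr": [0, 0, 0]},
  {"offset": [-0.037, 0, 0.035], "dr": [0, 0, 0]},
])

```text
time_s: 7.03
position: [0.5644, -0.0855, 0.0368]
tcp_rot: [[-0.113, 0.994, -0.002], [0.994, 0.113, 0.001], [0.001, -0.002, -1.0]]
force: [-1.9, 4.8, 1.2]
opening: 0.005
grasp_force: 2.2
```

Run:
```python
from h import *
print(orange('e1.png')); s=bot.read_state(); print(s['position'],s['time_s'],s['force'])
print(orange('e2.png'))
```

```text
(np.int64(79), np.float64(-84.08380340713661))
[ 0.56444264 -0.08548455  0.03671302] 7.0833 [-1.72495818  4.23375427  1.33023684]
(np.int64(79), np.float64(-84.06624773598456))
```

>>> servo_tool([
  {"offset": [-0.002, 0, 0], "dr": [0, 0, 0]},
  {"offset": [-0.004, 0, 0], "dr": [0, 0, 0]},
  {"offset": [-0.006, 0, 0], "dr": [0, 0, 0]},
  {"offset": [-0.006, 0, 0], "dr": [0, 0, 0]},
  {"offset": [-0.006, 0, 0], "dr": [0, 0, 0]},
  {"offset": [-0.006, 0, 0], "dr": [0, 0, 0]},
])

```text
time_s: 7.63
position: [0.5652, -0.0912, 0.0367]
tcp_rot: [[-0.113, 0.994, -0.002], [0.994, 0.113, 0.001], [0.001, -0.001, -1.0]]
force: [-1.1, 4.4, 1.9]
opening: 0.008
grasp_force: 2.5
```

Run:
```python
from h import *
print(orange('e3.png')); s=bot.read_state(); print(s['position'],s['time_s'],s['force'])
```

```text
(np.int64(60), np.float64(-85.82572465205705))
[ 0.56523208 -0.09121026  0.03668526] 7.6833 [-1.50058113  5.3907194   2.66959685]
```

```bash
cat >> h.py <<'E'
H=np.array([.515,-.079]); A0=6.8
def load(f):
    g=np.load(f'pics/{f}.npz'); c={k:g[k] for k in g}; c['color']=cv2.imread(f'pics/{f}')[:,:,::-1].copy(); return c
def wheel(c):
    """wheel angle in deg turned cw from its start, by overlap of the modelled orange fin + stripe"""
    hsv=cv2.cvtColor(c['color'],cv2.COLOR_RGB2HSV)
    m=((hsv[...,0]>3)&(hsv[...,0]<22)&(hsv[...,1]>225)&(hsv[...,2]>60)).astype(np.uint8)
    z=np.zeros_like(m); u,v=proj(c,np.r_[H,.04]).astype(int); z[v-45:v+45,u-60:u+60]=1; m*=z; best=[]
    for a in range(-20,220,1):
        t=np.radians(A0-a); e=np.array([np.cos(t),np.sin(t)]); n=np.array([-e[1],e[0]]); q=np.zeros_like(m)
        for r0,r1,z0,z1 in((.036,.058,.026,.05),(.014,.036,.042,.043)):
            P=[proj(c,np.r_[H+r*e+w*n,zz]) for r in(r0,r1) for w in(-.003,.003) for zz in(z0,z1)]
            cv2.fillConvexPoly(q,cv2.convexHull(np.round(P).astype(np.int32)),1)
        best.append(((q&m).sum()/max((q|m).sum(),1),a))
    return max(best),m.sum()
def pointer(c):
    hsv=cv2.cvtColor(c['color'],cv2.COLOR_RGB2HSV); e=-np.array([np.cos(np.radians(A0)),np.sin(np.radians(A0))])
    u,v=proj(c,np.r_[H+.08*e,.022]).astype(int); w=c['color'][v-10:v+11,u-12:u+13].min(2)>165
    y,x=np.nonzero(w); return w.sum(),x.mean(),y.mean()
E
python3 - <<'E'
from h import *
for f in ['d1','d3','d4','d6','e1','e3']: c=load(f+'.png'); print(f,wheel(c),pointer(c))
E
```

```text
d1 ((np.float64(0.5024875621890548), -5), np.uint64(103)) (np.int64(151), np.float64(10.701986754966887), np.float64(11.324503311258278))
d3 ((np.float64(0.610236220472441), 28), np.uint64(159)) (np.int64(160), np.float64(11.03125), np.float64(11.2125))
d4 ((np.float64(0.65625), 32), np.uint64(171)) (np.int64(140), np.float64(10.4), np.float64(11.164285714285715))
d6 ((np.float64(0.6946564885496184), 63), np.uint64(185)) (np.int64(140), np.float64(10.428571428571429), np.float64(11.092857142857143))
e1 ((np.float64(0.3273809523809524), 80), np.uint64(188)) (np.int64(164), np.float64(10.878048780487806), np.float64(9.457317073170731))
e3 ((np.float64(0.2507042253521127), 80), np.uint64(186)) (np.int64(157), np.float64(10.745222929936306), np.float64(8.770700636942674))
```

Run:
```python
import cv2,numpy as np
A=[cv2.resize(cv2.imread(f'pics/{f}.png')[170:270,240:360],None,fx=3.3,fy=3.3,interpolation=cv2.INTER_CUBIC) for f in('d6','e3')]
cv2.imwrite('pics/cmp.png',np.hstack(A)); print(A[0].shape)
```

```text
(330, 396, 3)
```

View pics/cmp.png

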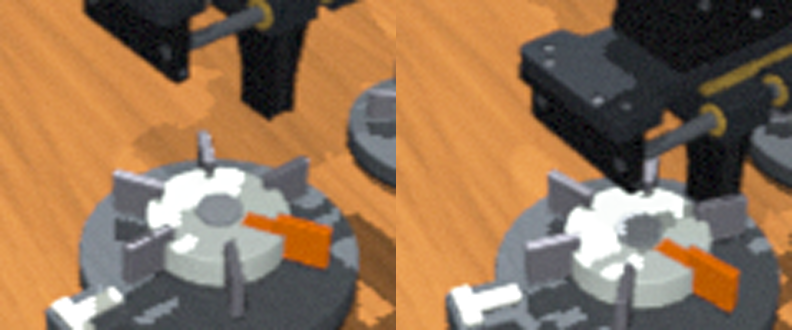

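The comparison shows the hub shifted about (8,7) px while the pointer moved only about 2 px. At the smaller radius the push needed more force, and the foot slid instead of the wheel turning. I'll release, lift and measure from the wrist camera.

>>> servo_tool([
  {"offset": [0.002, 0, 0], "dr": [0, 0, 0]},
  {"offset": [0.003, 0, -0.01], "dr": [0, 0, 0]},
  {"offset": [0.003, 0, -0.03], "dr": [0, 0, 0]},
  {"offset": [0, 0, -0.06], "dr": [0, 0, 0]},
  {"offset": [-0.02, 0, -0.09], "dr": [0, 0, 0]},
  {"offset": [-0.04, 0, -0.12], "dr": [0, 0, 0]},
  {"offset": [-0.05, 0, -0.15], "dr": [0, 0, 0]},
  {"offset": [-0.05, 0, -0.18], "dr": [0, 0, 0]},
  {"offset": [-0.05, 0, -0.185], "dr": [0, 0, 0]},
  {"offset": [-0.05, 0, -0.185], "dr": [0, 0, 0]},
  {"offset": [-0.05, 0, -0.185], "dr": [0, 0, 0]},
  {"offset": [-0.05, 0, -0.185], "dr": [0, 0, 0]},
  {"offset": [-0.05, 0, -0.185], "dr": [0, 0, 0]},
])

```text
time_s: 8.77
position: [0.5707, -0.1411, 0.2198]
tcp_rot: [[-0.114, 0.994, -0.003], [0.994, 0.114, 0.001], [0.001, -0.003, -1.0]]
force: [-0.3, 0.7, -0.6]
opening: 0.003
grasp_force: 0.0
```

```bash
cat > fit.py <<'E'
from h import *
from scipy.optimize import minimize
S=3
def hull(c,q,P,val):
    uv=np.array([proj(c,p) for p in P])*S
    cv2.fillConvexPoly(q,cv2.convexHull(np.round(uv).astype(np.int32)),val)
def render(c,p,shape):
    x,y,th,w=p; q=np.zeros((shape[0]*S,shape[1]*S),np.uint8); O=np.array([x,y])
    D=lambda a:np.array([np.cos(a),np.sin(a)])
    box=lambda a,r0,r1,hw,z0,z1:[np.r_[O+r*D(a)+s*D(a+np.pi/2),z] for r in(r0,r1) for s in(-hw,hw) for z in(z0,z1)]
    cyl=lambda R,z0,z1:[np.r_[O+R*D(a),z] for a in np.linspace(0,2*np.pi,48) for z in(z0,z1)]
    hull(c,q,box(th+np.pi,.06,.097,.015,0,.02),1); hull(c,q,cyl(.072,0,.02),1)
    hull(c,q,box(th+np.pi,.066,.092,.0035,.022,.023),2); hull(c,q,box(th+np.pi,.086,.093,.012,.022,.023),2)
    al=th+np.pi-w   # orange fin angle, w=wheel joint (rad, cw+)
    for k in range(1,6): hull(c,q,box(al+k*np.pi/3,.034,.058,.003,.026,.05),1)
    hull(c,q,cyl(.036,.026,.042),2); hull(c,q,box(al,.034,.058,.003,.026,.05),3); hull(c,q,box(al,.014,.036,.003,.042,.0425),3)
    hull(c,q,cyl(.011,.042,.046),1)
    return q
def label(c):
    im=c['color']; hsv=cv2.cvtColor(im,cv2.COLOR_RGB2HSV); h,s,v=[hsv[...,i].astype(int) for i in range(3)]
    L=np.zeros(v.shape,np.uint8); g=s<90; L[g&(v<=150)]=1; L[g&(v>150)]=2; L[(h<22)&(s>215)&(v>110)]=3
    return L
def fit(c,p0s,win=None,vmax=225):
    L=label(c); L=cv2.resize(L,None,fx=S,fy=S,interpolation=cv2.INTER_NEAREST); W=np.array([1,1,1,1.])
    u0,v0=proj(c,np.r_[p0s[0][:2],.03]); M=np.zeros(L.shape,bool); M[max(0,int(S*(v0-95))):int(S*min(v0+95,vmax)),max(0,int(S*(u0-95))):int(S*(u0+95))]=1
    def cost(z):
        q=render(c,z*sc,c['color'].shape[:2]); return ((q!=L)&M).sum()+3*(((q==3)!=(L==3))&M).sum()
    sc=np.array([.01,.01,.1,.1]); best=None
    for p in p0s:
        z=np.array(p)/sc; r=minimize(cost,z,method='Nelder-Mead',options=dict(initial_simplex=np.vstack([z]+[z+d for d in np.eye(4)*.8]),maxiter=150,xatol=.01))
        if best is None or r.fun<best.fun: best=r
    return best.x*sc,best.fun
def ptr(p): return p[:2]-.066*np.array([np.cos(p[2]),np.sin(p[2])])
E
cat > run.py <<'E'
from fit import *
import sys
c=snap('wrist',sys.argv[1]+'.png'); s=bot.read_state(); print(s['position'].round(4) if hasattr(s['position'],'round') else s['position'],s['time_s'])
p,f=fit(c,[[float(sys.argv[2]),float(sys.argv[3]),float(sys.argv[4]),w*np.pi/3] for w in map(float,sys.argv[5:])])
print(p.round(4),'deg',np.degrees(p[2:]).round(1),'clicks',p[3]/1.0472,f,'ptr shift',(ptr(p)-ptr(np.load('p0.npy'))).round(4))
E
time python3 - <<'E'
from fit import *
p,f=fit(load('w2.png'),[[.515,-.079,.119,-3*np.pi/3]]); np.save('p0.npy',p); print(p,np.degrees(p[2:]),f)
E
time python3 run.py w3 .515 -.09 .1 -2 -1.5
```

```text
[ 0.51375272 -0.07975206  0.11733319 -3.14635144] [   6.72269682 -180.27265822] 21804.0
[ 0.5708 -0.1411  0.2199] 8.8167
[ 0.5163 -0.0983 -0.1695 -1.9392] deg [  -9.7 -111.1] clicks -1.851763392859833 22959.0 ptr shift [0.003  0.0003]
real	0m1.890s
user	0m2.118s
sys	0m0.321s

real	0m5.040s
user	0m4.375s
sys	0m0.712s
```

The fit works: it gives -180.3° on the baseline image. The counter's pointer moved only 3 mm, but the foot twisted 16° about it, so the hub is now at (0.516,-0.098). From here I'll push only at the fin's outer end, following an arc, to keep the force low. First I'll re-measure with the wheel settled and plan the approach.

>>> servo_tool([
  {"offset": [0, 0, 0], "dr": [0, 0, 0]},
  {"offset": [0, 0, 0], "dr": [0, 0, 0]},
  {"offset": [0, 0, 0], "dr": [0, 0, 0]},
  {"offset": [0, 0, 0], "dr": [0, 0, 0]},
  {"offset": [0, 0, 0], "dr": [0, 0, 0]},
  {"offset": [0, 0, 0], "dr": [0, 0, 0]},
])

```text
time_s: 9.32
position: [0.5717, -0.1416, 0.2215]
tcp_rot: [[-0.113, 0.994, -0.0], [0.994, 0.113, -0.0], [-0.0, -0.0, -1.0]]
force: [-0.1, 0.8, 0.4]
opening: 0.006
grasp_force: 0.0
```

```bash
cat > plan.py <<'E'
from h import *
def rows(poses):
    """poses: (x,y,z,yaw of tool y in deg) -> servo rows from the present pose"""
    s=bot.read_state(); R=np.array(s['tcp_rot']); p=np.array(s['position']); yaw=np.degrees(np.arctan2(R[1,1],R[0,1]))
    for q in poses: print((R.T@(np.array(q[:3])-p)).round(4).tolist(), round(-(q[3]-yaw),1))
E
python3 run.py w4 .516 -.098 -.17 -2 -1.85
python3 - <<'E'
from plan import *
h=np.array([.516,-.098]); t=np.radians(78); rows([(*(h+.058*np.array([np.cos(t),np.sin(t)])),.075,58)])
E
```

```text
[ 0.5717 -0.1416  0.2216] 9.3667
[ 0.516  -0.0984 -0.1681 -2.0867] deg [  -9.6 -119.6] clicks -1.9926252983199149 21310.0 ptr shift [0.0027 0.0002]
[0.1046, -0.032, 0.1466] -51.5
```

The wheel has settled at -2 clicks (-119.6°). Moving above the gap next to the fin at world 50°.

>>> servo_tool([
  {"offset": [0.015, -0.005, 0.01], "dr": [0, 0, -6.5]},
  {"offset": [0.03, -0.01, 0.03], "dr": [0, 0, -13]},
  {"offset": [0.045, -0.015, 0.05], "dr": [0, 0, -19.5]},
  {"offset": [0.06, -0.02, 0.07], "dr": [0, 0, -26]},
  {"offset": [0.075, -0.025, 0.09], "dr": [0, 0, -32.5]},
  {"offset": [0.09, -0.029, 0.11], "dr": [0, 0, -39]},
  {"offset": [0.104, -0.032, 0.13], "dr": [0, 0, -45.5]},
  {"offset": [0.1046, -0.032, 0.1466], "dr": [0, 0, -51.5]},
  {"offset": [0.1046, -0.032, 0.1466], "dr": [0, 0, -51.5]},
  {"offset": [0.1046, -0.032, 0.1466], "dr": [0, 0, -51.5]},
  {"offset": [0.1046, -0.032, 0.1466], "dr": [0, 0, -51.5]},
])

```text
time_s: 10.28
position: [0.5292, -0.0419, 0.0758]
tcp_rot: [[-0.847, 0.532, 0.002], [0.532, 0.847, -0.001], [-0.002, 0.001, -1.0]]
force: [0.4, 0.3, 0.5]
opening: 0.002
grasp_force: 0.0
```

```bash
cat >> plan.py <<'E'
def arc(hx,hy,a0,a1,n,lag=20,z=.036,r=.058):
    P=[]
    for a in np.linspace(a0,a1,n):
        t=np.radians(a); P.append((hx+r*np.cos(t),hy+r*np.sin(t),z,a-lag))
    rows(P)
E
python3 - <<'E'
from plan import *
s=bot.read_state(); print(s['position'],s['tcp_rot'])
arc(.516,-.098,78,30,17)
E
```

```text
[ 0.52921229 -0.0419008   0.0757645 ] [[-8.46680571e-01  5.32097637e-01  2.02863772e-03]
 [ 5.32097510e-01  8.46682834e-01 -6.46922023e-04]
 [-2.06183841e-03  5.31696771e-04 -9.99997733e-01]]
[0.0014, -0.0001, 0.0398] -0.1
[-0.0015, 0.0009, 0.0398] 2.9
[-0.0044, 0.0017, 0.0398] 5.9
[-0.0074, 0.0024, 0.0398] 8.9
[-0.0104, 0.0029, 0.0398] 11.9
[-0.0134, 0.0032, 0.0398] 14.9
[-0.0164, 0.0034, 0.0398] 17.9
[-0.0194, 0.0034, 0.0398] 20.9
[-0.0225, 0.0033, 0.0398] 23.9
[-0.0255, 0.003, 0.0398] 26.9
[-0.0285, 0.0026, 0.0398] 29.9
[-0.0315, 0.002, 0.0398] 32.9
[-0.0344, 0.0012, 0.0398] 35.9
[-0.0373, 0.0003, 0.0398] 38.9
[-0.0402, -0.0007, 0.0398] 41.9
[-0.043, -0.0019, 0.0399] 44.9
[-0.0457, -0.0033, 0.0399] 47.9
```

>>> servo_tool([
  {"offset": [0.0014, 0, 0.02], "dr": [0, 0, 0]},
  {"offset": [0.0014, 0, 0.04], "dr": [0, 0, 0]},
  {"offset": [0.0014, 0, 0.04], "dr": [0, 0, 0]},
  {"offset": [-0.0044, 0.0017, 0.04], "dr": [0, 0, 6]},
  {"offset": [-0.0104, 0.0029, 0.04], "dr": [0, 0, 12]},
  {"offset": [-0.0134, 0.0032, 0.04], "dr": [0, 0, 15]},
  {"offset": [-0.0164, 0.0034, 0.04], "dr": [0, 0, 18]},
  {"offset": [-0.0194, 0.0034, 0.04], "dr": [0, 0, 21]},
  {"offset": [-0.0225, 0.0033, 0.04], "dr": [0, 0, 24]},
  {"offset": [-0.0255, 0.003, 0.04], "dr": [0, 0, 27]},
  {"offset": [-0.0285, 0.0026, 0.04], "dr": [0, 0, 30]},
  {"offset": [-0.0315, 0.002, 0.04], "dr": [0, 0, 33]},
  {"offset": [-0.0315, 0.002, 0.04], "dr": [0, 0, 33]},
])

```text
time_s: 11.37
position: [0.5572, -0.0571, 0.0367]
tcp_rot: [[-0.42, 0.907, 0.003], [0.907, 0.42, -0.001], [-0.002, 0.002, -1.0]]
force: [-0.4, 1.0, 0.7]
opening: 0.002
grasp_force: 0.3
```

```bash
cat > side.py <<'E'
from fit import *
import sys
c=snap(sys.argv[1],sys.argv[2]+'.png'); s=bot.read_state(); print(np.round(s['position'],4),s['time_s'],np.round(s['force'],1))
p,f=fit(c,[[float(sys.argv[3]),float(sys.argv[4]),float(sys.argv[5]),np.radians(float(w))] for w in sys.argv[6:]],vmax=420)
print(p.round(4),'deg',np.degrees(p[2:]).round(1),f,'ptr shift',(ptr(p)-ptr(np.load('p0.npy'))).round(4))
E
python3 side.py side g1 .516 -.098 -.168 -120 -105 -90
```

```text
[ 0.5569 -0.0569  0.0365] 11.4167 [0.3 0.4 1.1]
[ 0.516  -0.0976 -0.1761 -1.7667] deg [ -10.1 -101.2] 68220.0 ptr shift [0.0028 0.0014]
```

The wheel is at -101° with the counter unmoved and only about 1 N of force. Continuing along the arc.

```bash
python3 -c "
from plan import *
arc(.516,-.098,43,27,9)"
```

```text
[-0.002, 0.0007, 0.0005] 2.0
[-0.0039, 0.0013, 0.0005] 4.0
[-0.0059, 0.0018, 0.0005] 6.0
[-0.0079, 0.0023, 0.0005] 8.0
[-0.0099, 0.0027, 0.0005] 10.0
[-0.0119, 0.003, 0.0005] 12.0
[-0.0139, 0.0032, 0.0005] 14.0
[-0.0159, 0.0034, 0.0005] 16.0
[-0.0179, 0.0035, 0.0005] 18.0
```

>>> servo_tool([
  {"offset": [-0.002, 0.0007, 0], "dr": [0, 0, 2]},
  {"offset": [-0.004, 0.0013, 0], "dr": [0, 0, 4]},
  {"offset": [-0.006, 0.0018, 0], "dr": [0, 0, 6]},
  {"offset": [-0.008, 0.0023, 0], "dr": [0, 0, 8]},
  {"offset": [-0.01, 0.0027, 0], "dr": [0, 0, 10]},
  {"offset": [-0.012, 0.003, 0], "dr": [0, 0, 12]},
  {"offset": [-0.014, 0.0032, 0], "dr": [0, 0, 14]},
  {"offset": [-0.0155, 0.0033, 0], "dr": [0, 0, 15.5]},
  {"offset": [-0.0155, 0.0033, 0], "dr": [0, 0, 15.5]},
  {"offset": [-0.0155, 0.0033, 0], "dr": [0, 0, 15.5]},
  {"offset": [-0.0155, 0.0033, 0], "dr": [0, 0, 15.5]},
  {"offset": [-0.0155, 0.0033, 0], "dr": [0, 0, 15.5]},
])

```text
time_s: 12.42
position: [0.5653, -0.0689, 0.0351]
tcp_rot: [[-0.166, 0.986, 0.0], [0.986, 0.166, -0.0], [-0.0, 0.0, -1.0]]
force: [-0.2, -0.1, 0.0]
opening: 0.006
grasp_force: 0.0
```

```bash
python3 side.py side g2 .516 -.098 -.168 -95 -80 -60
```

```text
[ 0.5653 -0.0689  0.035 ] 12.4667 [ 0.6 -0.4  0.3]
[ 0.5163 -0.0976 -0.1517 -1.2429] deg [ -8.7 -71.2] 72062.0 ptr shift [ 0.0029 -0.0001]
```

It snapped past halfway. Lifting clear, letting it settle, and returning above the start gap.

>>> servo_tool([
  {"offset": [0, 0, -0.015], "dr": [0, 0, 0]},
  {"offset": [0, 0, -0.04], "dr": [0, 0, 0]},
  {"offset": [0, 0, -0.07], "dr": [0, 0, 0]},
  {"offset": [-0.02, 0, -0.1], "dr": [0, 0, 0]},
  {"offset": [-0.04, 0, -0.13], "dr": [0, 0, 0]},
  {"offset": [-0.06, 0, -0.16], "dr": [0, 0, 0]},
  {"offset": [-0.075, 0, -0.185], "dr": [0, 0, 0]},
  {"offset": [-0.075, 0, -0.185], "dr": [0, 0, 0]},
  {"offset": [-0.075, 0, -0.185], "dr": [0, 0, 0]},
  {"offset": [-0.075, 0, -0.185], "dr": [0, 0, 0]},
  {"offset": [-0.075, 0, -0.185], "dr": [0, 0, 0]},
  {"offset": [-0.075, 0, -0.185], "dr": [0, 0, 0]},
  {"offset": [-0.075, 0, -0.185], "dr": [0, 0, 0]},
  {"offset": [-0.075, 0, -0.185], "dr": [0, 0, 0]},
])

```text
time_s: 13.63
position: [0.5773, -0.1422, 0.219]
tcp_rot: [[-0.166, 0.986, -0.002], [0.986, 0.166, 0.001], [0.001, -0.002, -1.0]]
force: [-0.5, -0.2, -0.1]
opening: 0.008
grasp_force: 0.0
```

```bash
python3 side.py wrist w5 .516 -.098 -.168 -120 -90 -60 -30 0
python3 - <<'E'
from plan import *
h=np.array([.516,-.098]); t=np.radians(78); rows([(*(h+.058*np.array([np.cos(t),np.sin(t)])),.075,58)])
E
```

```text
[ 0.5775 -0.1424  0.2192] 13.6833 [-0.1 -0.6  0.2]
[ 0.516  -0.0983 -0.1659 -1.011 ] deg [ -9.5 -57.9] 31584.0 ptr shift [0.0027 0.    ]
[0.1078, -0.0318, 0.1443] -48.5
```

The wheel rests one click short (-58°, i.e. -1 click) and the counter is unmoved. Repeating the same push for the last click.

>>> servo_tool([
  {"offset": [0.015, -0.005, 0.01], "dr": [0, 0, -6.5]},
  {"offset": [0.03, -0.01, 0.03], "dr": [0, 0, -13]},
  {"offset": [0.045, -0.015, 0.05], "dr": [0, 0, -19.5]},
  {"offset": [0.06, -0.02, 0.07], "dr": [0, 0, -26]},
  {"offset": [0.075, -0.025, 0.09], "dr": [0, 0, -32.5]},
  {"offset": [0.09, -0.029, 0.11], "dr": [0, 0, -39]},
  {"offset": [0.106, -0.032, 0.13], "dr": [0, 0, -45.5]},
  {"offset": [0.1078, -0.0318, 0.1443], "dr": [0, 0, -48.5]},
  {"offset": [0.1078, -0.0318, 0.1443], "dr": [0, 0, -48.5]},
  {"offset": [0.1078, -0.0318, 0.1443], "dr": [0, 0, -48.5]},
  {"offset": [0.1078, -0.0318, 0.1443], "dr": [0, 0, -48.5]},
])

```text
time_s: 14.6
position: [0.5297, -0.0424, 0.0763]
tcp_rot: [[-0.847, 0.531, 0.002], [0.531, 0.847, -0.001], [-0.002, 0.0, -1.0]]
force: [0.2, -0.3, 0.5]
opening: 0.007
grasp_force: 0.0
```

```bash
python3 -c "
from plan import *
print(bot.read_state()['position'])
arc(.516,-.098,78,45,12)"; python3 side.py side g3 .516 -.098 -.168 -60 -30
```

```text
[ 0.52973418 -0.04239804  0.07630079]
[0.0021, 0.0, 0.0403] -0.1
[-0.0008, 0.001, 0.0403] 2.9
[-0.0037, 0.0018, 0.0403] 5.9
[-0.0067, 0.0025, 0.0403] 8.9
[-0.0097, 0.003, 0.0403] 11.9
[-0.0127, 0.0033, 0.0403] 14.9
[-0.0157, 0.0035, 0.0403] 17.9
[-0.0187, 0.0036, 0.0403] 20.9
[-0.0218, 0.0034, 0.0403] 23.9
[-0.0248, 0.0032, 0.0404] 26.9
[-0.0278, 0.0027, 0.0404] 29.9
[-0.0308, 0.0021, 0.0404] 32.9
[ 0.5299 -0.0426  0.0766] 14.65 [-0.3  0.4  0. ]
[ 0.5165 -0.0974 -0.1567 -1.0347] deg [ -9.  -59.3] 53489.0 ptr shift [0.0031 0.0004]
```

>>> servo_tool([
  {"offset": [0.0018, 0, 0.02], "dr": [0, 0, 0]},
  {"offset": [0.0018, 0, 0.04], "dr": [0, 0, 0]},
  {"offset": [0.0018, 0, 0.04], "dr": [0, 0, 0]},
  {"offset": [-0.0038, 0.0017, 0.04], "dr": [0, 0, 6]},
  {"offset": [-0.0098, 0.003, 0.04], "dr": [0, 0, 12]},
  {"offset": [-0.0128, 0.0033, 0.04], "dr": [0, 0, 15]},
  {"offset": [-0.0158, 0.0035, 0.04], "dr": [0, 0, 18]},
  {"offset": [-0.0188, 0.0035, 0.04], "dr": [0, 0, 21]},
  {"offset": [-0.0218, 0.0034, 0.04], "dr": [0, 0, 24]},
  {"offset": [-0.0248, 0.0031, 0.04], "dr": [0, 0, 27]},
  {"offset": [-0.0278, 0.0027, 0.04], "dr": [0, 0, 30]},
  {"offset": [-0.0308, 0.002, 0.04], "dr": [0, 0, 33]},
  {"offset": [-0.0308, 0.002, 0.04], "dr": [0, 0, 33]},
])

```text
time_s: 15.73
position: [0.5569, -0.0573, 0.0371]
tcp_rot: [[-0.421, 0.907, 0.002], [0.907, 0.421, -0.001], [-0.002, 0.002, -1.0]]
force: [-1.0, 0.8, 0.1]
opening: -0.0
grasp_force: 0.3
```

>>> servo_tool([
  {"offset": [-0.002, 0.0007, 0], "dr": [0, 0, 2]},
  {"offset": [-0.004, 0.0013, 0], "dr": [0, 0, 4]},
  {"offset": [-0.006, 0.0018, 0], "dr": [0, 0, 6]},
  {"offset": [-0.008, 0.0023, 0], "dr": [0, 0, 8]},
  {"offset": [-0.01, 0.0027, 0], "dr": [0, 0, 10]},
  {"offset": [-0.012, 0.003, 0], "dr": [0, 0, 12]},
  {"offset": [-0.014, 0.0032, 0], "dr": [0, 0, 14]},
  {"offset": [-0.0155, 0.0033, 0], "dr": [0, 0, 15.5]},
  {"offset": [-0.0155, 0.0033, 0], "dr": [0, 0, 15.5]},
  {"offset": [-0.0155, 0.0033, 0], "dr": [0, 0, 15.5]},
  {"offset": [-0.0155, 0.0033, 0], "dr": [0, 0, 15.5]},
  {"offset": [-0.0155, 0.0033, 0], "dr": [0, 0, 15.5]},
])

```text
time_s: 16.73
position: [0.5653, -0.0691, 0.0358]
tcp_rot: [[-0.166, 0.986, 0.0], [0.986, 0.166, -0.0], [-0.0, 0.0, -1.0]]
force: [-1.2, -0.1, 0.1]
opening: 0.003
grasp_force: 0.0
```

```bash
python3 side.py side g4 .516 -.098 -.168 -45 -30 -10 0
```

```text
[ 0.5652 -0.0691  0.0357] 16.7833 [0.2 0.3 1. ]
[ 0.5166 -0.0973 -0.1835 -0.2299] deg [-10.5 -13.2] 72751.0 ptr shift [0.0035 0.0023]
```

The wheel has snapped over and is settling toward 0. Lifting clear to check.

>>> servo_tool([
  {"offset": [0, 0, -0.015], "dr": [0, 0, 0]},
  {"offset": [0, 0, -0.04], "dr": [0, 0, 0]},
  {"offset": [0, 0, -0.07], "dr": [0, 0, 0]},
  {"offset": [-0.02, 0, -0.1], "dr": [0, 0, 0]},
  {"offset": [-0.04, 0, -0.13], "dr": [0, 0, 0]},
  {"offset": [-0.06, 0, -0.16], "dr": [0, 0, 0]},
  {"offset": [-0.075, 0, -0.185], "dr": [0, 0, 0]},
  {"offset": [-0.075, 0, -0.185], "dr": [0, 0, 0]},
  {"offset": [-0.075, 0, -0.185], "dr": [0, 0, 0]},
  {"offset": [-0.075, 0, -0.185], "dr": [0, 0, 0]},
  {"offset": [-0.075, 0, -0.185], "dr": [0, 0, 0]},
  {"offset": [-0.075, 0, -0.185], "dr": [0, 0, 0]},
  {"offset": [-0.075, 0, -0.185], "dr": [0, 0, 0]},
  {"offset": [-0.075, 0, -0.185], "dr": [0, 0, 0]},
  {"offset": [-0.075, 0, -0.185], "dr": [0, 0, 0]},
  {"offset": [-0.075, 0, -0.185], "dr": [0, 0, 0]},
])

```text
time_s: 18.12
position: [0.5776, -0.1429, 0.2203]
tcp_rot: [[-0.165, 0.986, -0.001], [0.986, 0.165, 0.0], [0.0, -0.0, -1.0]]
force: [0.0, -0.3, -0.2]
opening: 0.006
grasp_force: 0.0
```

```bash
python3 side.py wrist w6 .516 -.098 -.168 -60 -30 0 30 60; python3 side.py side g5 .516 -.098 -.168 -60 -30 0 30
```

```text
[ 0.5777 -0.143   0.2205] 18.1667 [0.3 0.5 0.8]
[ 0.5161 -0.0981 -0.1674  0.0023] deg [-9.6  0.1] 31471.0 ptr shift [0.0028 0.0004]
[ 0.5777 -0.143   0.2206] 18.2167 [-0.5  0.6 -0.3]
[ 0.5168 -0.0973 -0.1636 -0.0123] deg [-9.4 -0.7] 33736.0 ptr shift [0.0035 0.001 ]
```

The two cameras give the wheel at 0.1° and -0.7°, with the pointer about 3 mm from its start and the arm clear.

```bash
python3 -c "
from rig import ticket; print(ticket.hand_in())"
```

```text
the job is handed in; nothing more can be done
None
```

The job is handed in: the orange fin rests at the white pointer (within 1° from two cameras) after a rest one click short, and the arm is clear; one early push slid the foot, twisting the counter 16° (hub moved about 19 mm, pointer only 3 mm, inside the 20 mm limit), and I did not re-measure the bystanders at the end.

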